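Build up a gearbox layshaft in the vice

TASK

A gearbox layshaft stands upright in the vice; build it up by sliding these parts down over it, one after another: first the large gear with its boss upwards, then the longer of the two spacers, then the small gear, and last the ball bearing, each fully home on the one below. The short spacer belongs to another shaft: leave it on the bench, and do not disturb the caliper and the oil can.

Things in the scene. Friction and masses are not known exactly. Their poses are not given: they have to be found in the camera images.
- shaft: Bright steel shaft, fixed upright in the vice. Origin: centre of the upper face of its shoulder (collar 37 mm wide, 64 mm above the bench), where the first part rests; z up. From there 20 mm diameter up to 41 mm, tapering to 15 mm at 44 mm; top at 56 mm, its last 3 mm tapering to 9 mm. All bores fit loosely, no key. Built up, undersides stand at 0, 20, 34, 46 mm.
- vice: Blue-grey machine vice that holds the shaft, fixed to the bench, about 183 mm long, 135 mm wide over all, 52 mm high. Origin on the bench under its middle, about 49 mm from the shaft's axis; its screw with the tommy bar points roughly towards the robot.
- large_gear: The larger dark steel spur gear, 88 mm over the teeth, toothed face 10 mm thick, with a round boss of 34 mm diameter standing up to 20 mm above its underside; bore 23 mm through. Easily gripped across the boss. Origin at the centre of its underside; z points up while it lies as found; it is round, so its yaw does not matter.
- long_spacer: The longer (taller) of two plain steel spacer rings: outside 34 mm, bore 23 mm, 14 mm high, standing on the bench with its bore upright. Origin at the centre of its underside; z points up while it lies as found; it is round, so its yaw does not matter.
- small_gear: The smaller dark steel spur gear, 57 mm over the teeth, 12 mm thick, flat with no boss, bore 23 mm. Gripped across the teeth. Origin at the centre of its underside; z points up while it lies as found; it is round, so its yaw does not matter.
- bearing: Ball bearing: bright steel inner and outer rings with a black seal between; outside 47 mm, bore 18 mm, 12 mm thick. Origin at the centre of its underside; z points up while it lies as found; it is round, so its yaw does not matter.
- short_spacer: The shorter of the two plain steel spacer rings: outside 34 mm, bore 23 mm, only 7 mm high. Not part of this shaft; stays where it lies. Origin at the centre of its underside, z up.
- caliper: Steel vernier caliper lying flat on the bench, 68 x 168 x 10 mm, long side along its y axis. A bystander; origin at the middle of its underside.
- oil_can: Small blue oil can with a thin upright spout, 64 mm diameter, 140 mm high, standing behind the work. A bystander; origin at the centre of its underside.
Things that resemble listed ones, but are neither listed nor needed, are in the scene too. Leave any green or purple look-alike of the large_gear alone.

How it is judged:
By the outcome, as a careful person would: the job done as asked, in the order asked, and still so for the second after the job is handed in, with the robot touching nothing.
It also fails if it takes over 104 s, if anything falls off the work surface, if the arm or the gripper's body presses on something with over 40 N, if the wrist force passes 120 N, or if a joint passes its speed limit or range.

ROBOT

A 7-joint arm with a two-finger parallel gripper is mounted at the origin on a cart in front of the work surface, level with it; the furniture and walls round the work are solid. World frame = base frame: x ahead of the robot, y to its left, z up, the work surface at z = 0. Lengths are in m, angles in degrees, forces in N, time in s.
With the tool pointing down it reaches from about 0.425 to 0.875 m from the base axis. Payload 4.7 kg.
Tool frame: the origin (TCP) lies at the very end of the fingers, on their centre line; the grasp point (between the pads) lies env.grip_point_offset behind it (env.grip_point_offset is the distance from the TCP to the grasp point, in m); z points along the fingers, y is the direction in which the jaws open and shut (so a half turn about z gives the same grasp; the last joint's range is limited). The gripper opens to 87 mm and grips with 3 to 60 N. Pads are 19 mm wide; open, the fingers measure 117 mm over their backs; the gripper's body (75 mm by 190 mm) begins 51 mm behind the grasp point.
Start: joints at [74.261, 18.392, -4.016, 83.108, 1.295, 78.541, -3.26], TCP at [0.185, -0.623, 0.223] pointing down, gripper open.
Joint ranges: [-163.93, 163.93], [-17.29, 119.83], [-79.2, 71.16], [3.27, 140.29], [-89.18, 269.18], [5.43, 117.66], [-154.24, 154.24]. Speed limits (degrees/s): [147.25, 147.25, 180, 180, 180, 180, 180].

INTERFACE

Orientations are given as [roll, pitch, yaw] about the fixed x, y, z axes, in that order (R = Rz(yaw) Ry(pitch) Rx(roll)).
In Python, from cell import env gives the robot as it stands.
- The arm moves only by the tool send_rows, never from a script. Its argument "plan" is a list of rows, each a list of 7 numbers: the finger opening in mm, from 0 to 87, then the shift along the tool's x, y, z in mm, then the turn, a rotation vector about the tool's x, y, z in rad. A call has 1 to 12 rows; each row shifts and turns the commanded pose from where the row before left it, along the tool's axes as they then stand; what a row does not reach is not made up. A row lasts 1/10 s, in which the tool goes at most 50 mm and 8.59 degrees, less where a joint would pass 70% of its speed; a pose out of reach is approached as far as the arm can. A call is refused whole if a number of a shift passes 50 or a number of a turn 0.15, either way. A call with a gripper value outside its range is refused whole. The fingers move at their own pace and stop on an object; "grip_force" is the grip in N (left out, the last holds). Time passes only in rows, so rows that do not move let the fingers close. It gives the time, the measured TCP pose, the force and the opening at its end, in the units of the state.
- env.get_obs(): the state, without advancing time (a new reading comes with each control period).
- env.read_camera(name): name is "scene" or "top" or "wrist"; returns the picture (400x640x3 uint8, red, green, blue); there is no depth.
- env.get_calibration(name): a dict with "fx", "fy", "cx", "cy" (pixels), "k1" (the pictures are not rectified: a ray, as slopes to the right and down, at radius r is drawn at 1 + k1 r^2 times it, then the intrinsics apply), "extrinsics" (4x4, takes a point from camera to world coordinates). Camera axes: x right, y down, z forward; pixel columns grow to the right and rows downward; lengths in m; the calibration is good to about 2 mm. A picture is of the moment at which its call begins: read the wrist's pose just before it. get_calibration takes no time and is no camera call; for the wrist camera it gives the pose at the moment of the call.
- env.sign_off(): hands the job in, once; it reports no verdict.
Trained networks look in the newest picture that a camera, given by its name, has taken for a name from the list of things; names that differ only in an ending like _2 or _b are one class to them, and where a whole thing is asked for, a point or a joint stands for the part that bears it (a point fixed in the world has none). Each returns a list of dicts, best first, with "confidence" (0 to 1); they miss things now and then, are a little off and sometimes report something else, mostly with a low value. They report only what shows in the picture. A call takes as long as a camera call. They do not tell look-alikes from the thing itself.
- env.regions_of(camera, query): "region" (400x640 bool, what is visible of it) and "rect" ([left, top, right, bottom] in pixels, round what is visible of it).
The state is a dict: "time_s": time; "qpos": joint angles; "joint_velocities": joint speeds; "effort": joint torques, N m; "tool_pos": TCP position; "tool_rot": TCP orientation; "force": force on the tool from outside, world axes, zero at the start; "wrist_torque": the same for the moment, N m; "grip_width": finger opening in m.
Only numpy, scipy, OpenCV 4.12 (cv2) and the standard library are available. Lean on these libraries where they do the work, as an engineer would, in place of code of your own. Each camera call takes 0.05 s, during which the arm holds its last target. There are 200 camera calls.

## Working session

There is one attempt and no reset: what is moved stays moved. The work goes in short steps, Python scripts to look and compute and a tool call to move; the robot and the scene stay as the last step left them, time stands still between calls to the robot, and variables do not carry over. Pictures are saved under pics/ and viewed, about 12 in all and at most 16, crops included, and the job is handed in when it is done.

Besides the shell and the picture viewer there is one more tool, called after ">>>" by a JSON object that holds its "method" and its "body". send_rows: Moves the arm, as the interface text tells. Its arguments: {"type":"object","properties":{"plan":{"type":"array"},"grip_force":{"type":"number"}},"required":["plan"]}

```bash
ls; mkdir -p pics
cat > h.py <<'E'
from cell import env
import numpy as np, cv2
def snap(cam,name):
    im=env.read_camera(cam); cv2.imwrite(f'pics/{name}.png',im[:,:,::-1]); return im
def ray(cal,u,v):
    x=(u-cal['cx'])/cal['fx']; y=(v-cal['cy'])/cal['fy']; a,b=x,y
    for _ in range(20):
        s=1+cal['k1']*(a*a+b*b); a,b=x/s,y/s
    T=np.array(cal['extrinsics']); return T[:3,3],T[:3,:3]@np.array([a,b,1])
def toz(cal,u,v,z):
    o,d=ray(cal,u,v); return o+d*(z-o[2])/d[2]
def proj(cal,p):
    T=np.array(cal['extrinsics']); c=T[:3,:3].T@(np.array(p)-T[:3,3]); a,b=c[0]/c[2],c[1]/c[2]
    s=1+cal['k1']*(a*a+b*b); return cal['fx']*a*s+cal['cx'],cal['fy']*b*s+cal['cy']
E
python3 - <<'E'
from h import *
o=env.get_obs(); print(o['tool_pos'],o['tool_rot'],o['time_s'],o['force'],o['grip_width'],env.grip_point_offset)
for c in ('top','scene'):
    snap(c,c+'0'); cal=env.get_calibration(c); print(c,{k:np.round(v,3).tolist() for k,v in cal.items()})
    for n in ('shaft','large_gear','long_spacer','small_gear','bearing','short_spacer','caliper','oil_can','vice'):
        for r in env.regions_of(c,n):
            print(n,round(r['confidence'],2),r['rect'],np.round(toz(cal,(r['rect'][0]+r['rect'][2])/2,(r['rect'][1]+r['rect'][3])/2,.01),3)[:2])
E
```

```text
pics
[ 0.18488163 -0.62256323  0.22144537] [-1.79888995e+02  6.60889015e-03  1.65449091e+01] 0.0 [ 0.26823409 -0.46269563  0.75406526] 0.08676098022548986 0.0187
top {'fx': 373.86, 'fy': 373.86, 'cx': 323.826, 'cy': 196.852, 'k1': -0.038, 'extrinsics': [[-0.008, -0.987, 0.16, 0.387], [-1.0, 0.005, -0.014, 0.002], [0.013, -0.16, -0.987, 1.224], [0.0, 0.0, 0.0, 1.0]]}
shaft 0.48 [289.4, 184.7, 303.6, 200.0] [0.6   0.075]
large_gear 0.93 [246.8, 199.6, 269.4, 225.9] [0.533 0.2  ]
large_gear 0.72 [198.0, 221.9, 224.4, 253.0] [0.454 0.35 ]
large_gear 0.68 [273.0, 257.0, 300.1, 284.1] [0.347 0.106]
small_gear 0.71 [372.7, 236.4, 387.0, 252.3] [ 0.428 -0.195]
bearing 0.5 [429.8, 227.5, 445.2, 243.5] [ 0.455 -0.385]
caliper 0.6 [383.1, 169.2, 423.8, 206.3] [ 0.614 -0.279]
oil_can 0.88 [237.4, 130.0, 259.6, 156.3] [0.769 0.237]
vice 0.96 [281.8, 175.9, 334.4, 225.0] [0.573 0.037]
scene {'fx': 514.063, 'fy': 514.063, 'cx': 325.658, 'cy': 195.368, 'k1': -0.083, 'extrinsics': [[-0.622, -0.536, 0.57, -0.197], [-0.783, 0.429, -0.451, 0.589], [-0.003, -0.727, -0.686, 0.991], [0.0, 0.0, 0.0, 1.0]]}
shaft 0.7 [283.3, 191.4, 303.0, 219.8] [0.641 0.038]
large_gear 0.95 [251.5, 243.8, 281.4, 275.8] [0.528 0.201]
large_gear 0.83 [208.2, 296.5, 248.6, 333.5] [0.448 0.358]
large_gear 0.55 [325.3, 269.7, 359.7, 303.5] [0.349 0.107]
long_spacer 0.58 [279.4, 282.7, 295.5, 294.4] [0.425 0.211]
small_gear 0.5 [402.1, 205.6, 421.3, 222.1] [ 0.417 -0.191]
bearing 0.74 [440.3, 172.0, 457.2, 185.7] [ 0.45  -0.377]
caliper 0.75 [375.8, 148.4, 391.1, 180.9] [ 0.614 -0.273]
oil_can 0.92 [194.1, 179.3, 219.9, 222.6] [0.805 0.214]
oil_can 0.27 [399.9, 206.8, 419.8, 221.8] [ 0.419 -0.186]
vice 0.64 [279.3, 189.8, 344.8, 235.8] [0.587 0.015]
vice 0.2 [210.4, 297.2, 249.1, 333.5] [0.445 0.356]
```

Run:
```python
import cv2
a=cv2.imread('pics/top0.png')[110:310,170:470]; b=cv2.imread('pics/scene0.png')[130:350,180:480]
cv2.imwrite('pics/t1.png',cv2.resize(a,(800,533),interpolation=cv2.INTER_CUBIC))
cv2.imwrite('pics/s1.png',cv2.resize(b,(800,587),interpolation=cv2.INTER_CUBIC))
```

```text
(no output)
```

View pics/t1.png

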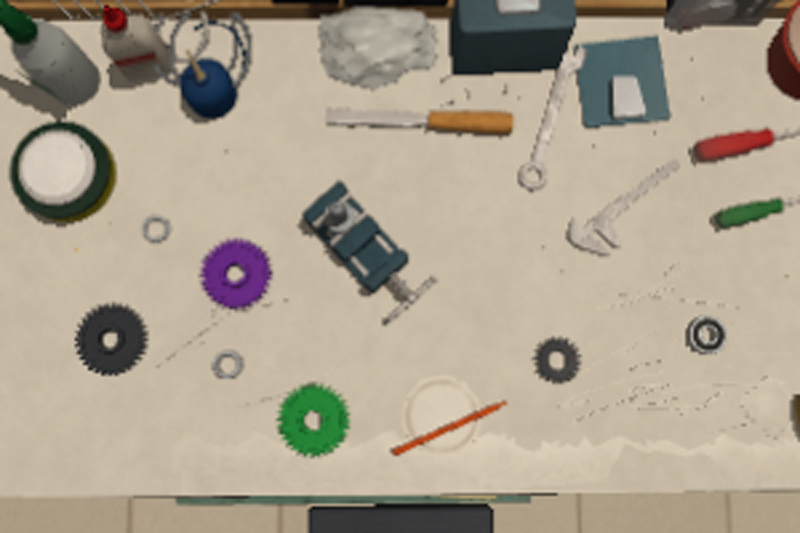

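View pics/s1.png

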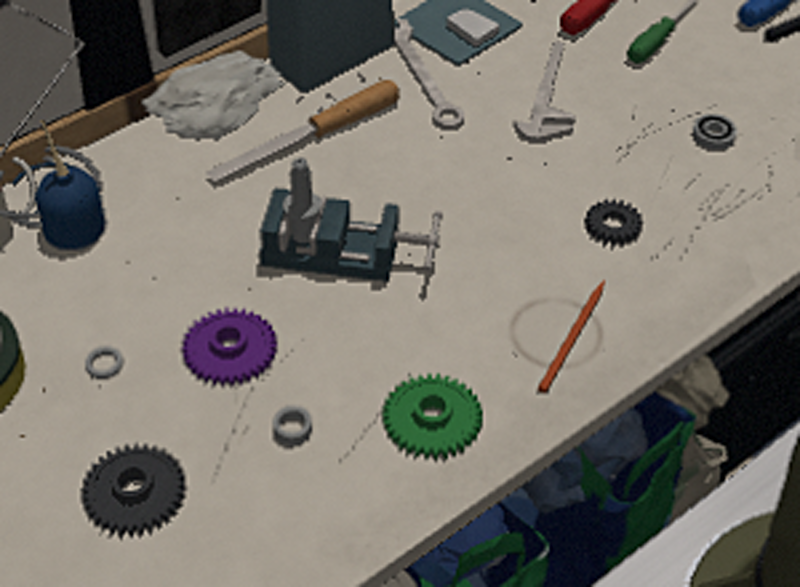

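The dark large gear is at top-crop (111,340). The taller spacer is at (227,364) and the short one at (156,229). The small gear is at (557,360), the bearing at (706,335) and the shaft at about (337,215). I'll leave the green and purple gears alone. Next I'll check the wrist camera geometry.

Run:
```python
from h import *
from scipy.spatial.transform import Rotation as R
o=env.get_obs(); cal=env.get_calibration('wrist')
T=np.array(cal['extrinsics']); Rt=R.from_euler('xyz',o['tool_rot'],degrees=True).as_matrix()
print({k:v for k,v in cal.items() if k!='extrinsics'}); print(np.round(Rt.T@(T[:3,3]-o['tool_pos']),4),np.round(Rt.T@T[:3,:3],3))
for p in [(0,0),(640,0),(640,400),(0,400),(320,200)]: print(np.round(toz(cal,*p,0)-o['tool_pos'],3))
```

```text
{'fx': 295.2489796939264, 'fy': 295.2489796939264, 'cx': 320.7819104994361, 'cy': 200.8961375895754, 'k1': -0.009218700405811185}
[ 0.0729 -0.0009 -0.1616] [[-0.    -0.963 -0.268]
 [ 1.    -0.    -0.001]
 [ 0.001 -0.268  0.963]]
[ 0.092  0.414 -0.223]
[ 0.301 -0.292 -0.223]
[-0.215 -0.626 -0.223]
[-0.525  0.414 -0.223]
[-0.032 -0.007 -0.223]
```

>>> {"method": "send_rows", "body": {"plan": [[87,20,-40,0,0,0,0.144],[87,20,-40,0,0,0,0.144],[87,40,-30,0,0,0,0],[87,40,-30,0,0,0,0],[87,40,-30,0,0,0,0],[87,0,0,0,0,0,0],[87,0,0,0,0,0,0]]}}

```text
time_s: 1.7
tool_pos: [0.3281, -0.4456, 0.2228]
tool_rot: [180.0, -0.0, 0.3]
force: [-0.3, -0.5, -0.1]
grip_width: 0.0872
```

>>> {"method": "send_rows", "body": {"plan": [[87,25,-35,0,0,0,0.005],[87,25,-35,0,0,0,0],[87,20,-35,0,0,0,0],[87,20,-35,0,0,0,0],[87,20,-15,0,0,0,0],[87,0,0,0,0,0,0],[87,0,0,0,0,0,0],[87,0,0,0,0,0,0]]}}

```text
time_s: 2.5
tool_pos: [0.4357, -0.2941, 0.2224]
tool_rot: [180.0, 0.0, -0.5]
force: [-0.3, -0.5, -1.1]
grip_width: 0.087
```

```bash
cat >> h.py <<'E'
def look(names,zs,pic=None):
    """ellipse-fit centre of each region at height z"""
    o=env.get_obs(); im=snap('wrist',pic or 'w'); cal=env.get_calibration('wrist')
    for n,z in zip(names,zs):
        for r in env.regions_of('wrist',n):
            m=r['region'].astype(np.uint8); c=max(cv2.findContours(m,cv2.RETR_EXTERNAL,cv2.CHAIN_APPROX_NONE)[0],key=len)
            if len(c)<6: continue
            P=np.array([toz(cal,u,v,z)[:2] for u,v in c[:,0].astype(float)])
            (x,y),rad=cv2.minEnclosingCircle(P.astype(np.float32)*1000)
            hull=cv2.convexHull(P.astype(np.float32)); M=cv2.moments(hull*1000)
            print(n,round(r['confidence'],2),np.round(r['rect']),'hullcentroid',round(M['m10']/M['m00'],1),round(M['m01']/M['m00'],1),'minc',round(x,1),round(y,1),'R',round(rad,1))
    print('tcp',np.round(o['tool_pos'],4),np.round(o['tool_rot'],2),'t',o['time_s'])
    return im,cal
E
python3 - <<'E'
from h import *
look(['bearing','small_gear'],[.012,.012],'w1')
E
```

```text
bearing 0.68 [363. 142. 403. 179.] hullcentroid 455.9 -373.8 minc 454.7 -373.2 R 24.8
small_gear 0.97 [221. 165. 266. 206.] hullcentroid 426.8 -191.6 minc 426.9 -191.7 R 29.3
tcp [ 0.4357 -0.2941  0.2224] [ 1.7996e+02  5.0000e-02 -4.6000e-01] t 2.5
```

View pics/w1.png

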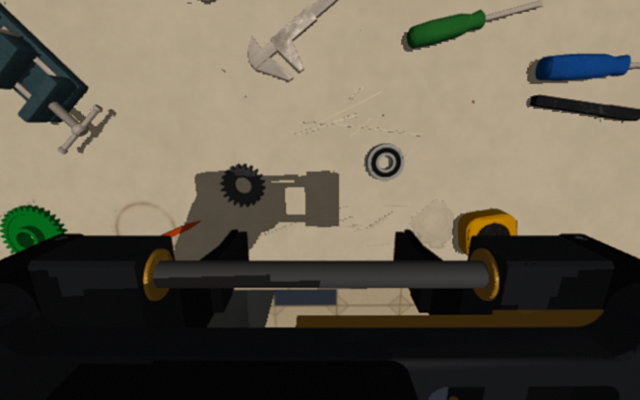

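The bearing is at pixel (383,161) and the small gear at (243,185), both clear. Now on to the shaft.

>>> {"method": "send_rows", "body": {"plan": [[87,10,-40,-10,0,0,-0.008],[87,10,-40,-10,0,0,0],[87,10,-40,-10,0,0,0],[87,10,-40,0,0,0,0],[87,10,-40,0,0,0,0],[87,10,-40,0,0,0,0],[87,10,-40,0,0,0,0],[87,10,-40,0,0,0,0],[87,5,-45,0,0,0,0],[87,0,0,0,0,0,0],[87,0,0,0,0,0,0],[87,0,0,0,0,0,0]]}}

```text
time_s: 3.85
tool_pos: [0.5213, 0.0714, 0.2523]
tool_rot: [179.9, 0.0, 0.1]
force: [-0.2, 0.6, 0.3]
grip_width: 0.0871
```

Run:
```python
from h import *
im,cal=look(['shaft','small_gear','large_gear','long_spacer'],[.12,.012,.01,.014],'w2')
u,v=map(int,proj(cal,(.6,.075,.12))); print(u,v, [np.round(proj(cal,(.6,.075,z)),1) for z in (.064,.105,.12)])
y0,x0=max(v-60,0),max(u-80,0); cv2.imwrite('pics/w2c.png',cv2.resize(im[y0:y0+120,x0:x0+160,::-1],None,fx=5,fy=5,interpolation=cv2.INTER_CUBIC)); print(x0,y0)
```

```text
shaft 0.67 [136. 110. 165. 131.] hullcentroid 591.1 238.1 minc 590.6 238.0 R 13.9
shaft 0.59 [306. 101. 333. 135.] hullcentroid 594.1 72.3 minc 594.3 72.6 R 15.3
small_gear 0.7 [476. 219. 515. 235.] hullcentroid 442.4 -185.5 minc 434.7 -185.4 R 27.7
large_gear 0.97 [ 99. 190. 160. 235.] hullcentroid 462.2 350.2 minc 457.6 350.5 R 45.4
large_gear 0.66 [277. 255. 321. 301.] hullcentroid 330.8 105.5 minc 337.6 105.2 R 36.6
large_gear 0.55 [196. 129. 259. 196.] hullcentroid 534.4 201.1 minc 534.9 201.0 R 43.7
tcp [0.5213 0.0714 0.2523] [1.7994e+02 2.0000e-02 7.0000e-02] t 3.85
317 112 [array([318.2, 113.1]), array([317.9, 112.4]), array([317.8, 112.1])]
237 52
```

View pics/w2c.png

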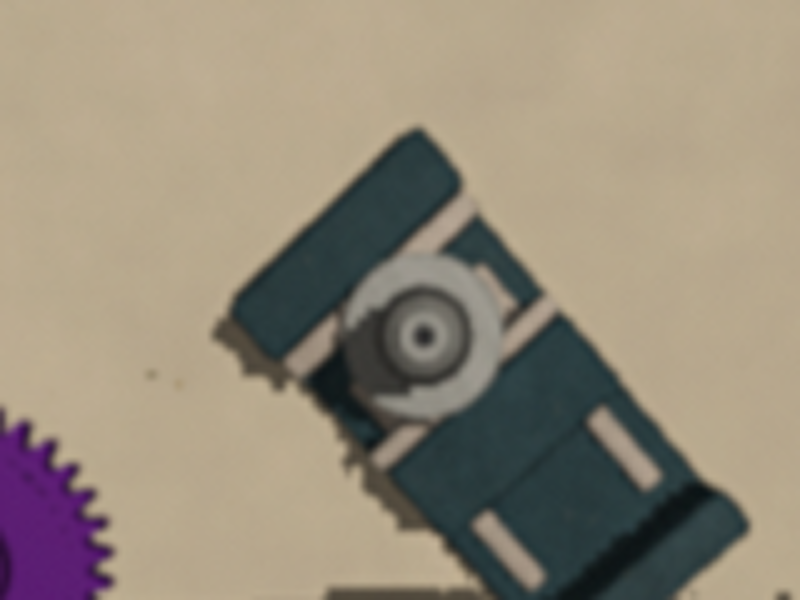

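The shaft tip is at crop (424,335), with the collar concentric with it. The camera is right above it, so parallax is negligible.

Run:
```python
from h import *
cal=env.get_calibration('wrist'); f=lambda x,y:(237+(x+.5)/5-.5,52+(y+.5)/5-.5)
print('tip',toz(cal,*f(424,335.5),.12)*1000,'shoulder ring',toz(cal,*f(422,336),.064)*1000)
im=cv2.imread('pics/w2.png'); g=cv2.cvtColor(im,6)[52:172,237:397]; g=cv2.resize(g,None,fx=5,fy=5,interpolation=2)
for lo,hi in((60,100),(35,50),(15,28)):
    c=cv2.HoughCircles(g[235:435,322:522],cv2.HOUGH_GRADIENT_ALT if 0 else cv2.HOUGH_GRADIENT,1,100,param1=60,param2=10,minRadius=lo,maxRadius=hi)
    if c is not None:
        x,y,r=c[0,0]; p=f(x+322,y+235); print(x+322,y+235,r,[np.round(toz(cal,*p,z)[:2]*1000,1) for z in(.064,.105,.12)])
```

```text
tip [593.89443976  72.64806229 120.        ] shoulder ring [593.7677473   73.01829776  64.        ]
422.5 334.5 82.9 [array([594.1,  72.9]), array([594.1,  72.9]), array([594.1,  72.9])]
422.5 334.5 49.4 [array([594.1,  72.9]), array([594.1,  72.9]), array([594.1,  72.9])]
422.5 338.5 23.6 [array([593.2,  72.9]), array([593.3,  72.9]), array([593.3,  72.9])]
```

>>> {"method": "send_rows", "body": {"plan": [[87,-10,-40,0,0,0,0],[87,-15,-40,0,0,0,0],[87,-15,-40,0,0,0,0],[87,-15,-40,0,0,0,0],[87,-15,-40,0,0,0,0],[87,-15,-40,5,0,0,0],[87,-15,-15,5,0,0,0],[87,-10,0,5,0,0,0],[87,0,0,0,0,0,0],[87,0,0,0,0,0,0],[87,0,0,0,0,0,0]]}}

```text
time_s: 5.2
tool_pos: [0.4119, 0.3262, 0.2377]
tool_rot: [180.0, -0.1, 0.0]
force: [0.2, 0.8, -0.4]
grip_width: 0.0868
```

Run:
```python
from h import *
im,cal=look(['large_gear','long_spacer','short_spacer'],[.01,.014,.014],'w3')
```

```text
large_gear 0.8 [385.  37. 458. 116.] hullcentroid 532.5 204.1 minc 532.2 204.3 R 44.2
large_gear 0.71 [269. 111. 333. 175.] hullcentroid 453.6 353.7 minc 454.0 353.5 R 42.1
large_gear 0.64 [448. 188. 509. 243.] hullcentroid 359.0 109.0 minc 357.4 108.4 R 44.6
long_spacer 0.69 [395. 155. 421. 179.] hullcentroid 424.1 211.8 minc 424.0 211.6 R 18.2
short_spacer 0.89 [328.  12. 352.  43.] hullcentroid 587.0 304.7 minc 587.1 304.5 R 17.5
tcp [0.4119 0.3262 0.2377] [ 1.7997e+02 -5.0000e-02  1.0000e-02] t 5.2
```

View pics/w3.png

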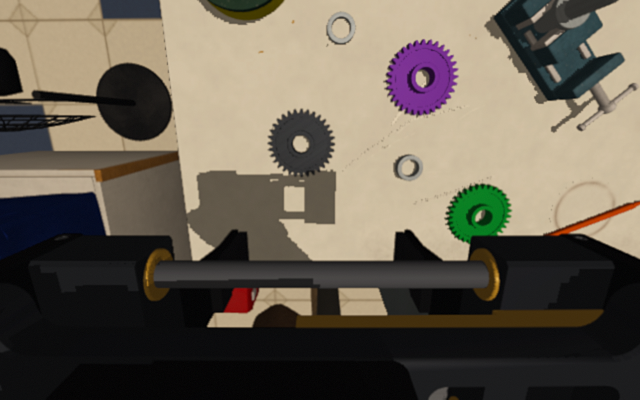

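The dark gear (px 301,143) is confirmed, with its boss up. I'll centre it under the camera.

>>> {"method": "send_rows", "body": {"plan": [[87,-15,-13,20,0,0,0],[87,-16,-14,20,0,0,0],[87,0,0,20,0,0,0],[87,0,0,0,0,0,0],[87,0,0,0,0,0,0],[87,0,0,0,0,0,0]]}}

```text
time_s: 6.0
tool_pos: [0.3803, 0.355, 0.1786]
tool_rot: [-179.9, -0.1, 0.1]
force: [-0.5, 0.1, 0.4]
grip_width: 0.087
```

Run:
```python
from h import *
im,cal=look(['large_gear','long_spacer'],[.01,.014],'w4')
u,v=map(int,proj(cal,(.4536,.3537,.01))); y0,x0=max(v-60,0),u-80; print(x0,y0)
cv2.imwrite('pics/w4c.png',cv2.resize(im[y0:y0+120,x0:x0+160,::-1],None,fx=5,fy=5,interpolation=cv2.INTER_CUBIC))
```

```text
large_gear 0.98 [492. 168. 571. 236.] hullcentroid 358.5 109.5 minc 356.5 110.2 R 46.7
large_gear 0.95 [423.   0. 517.  89.] hullcentroid 529.6 204.4 minc 532.2 204.2 R 45.6
large_gear 0.8 [285.  76. 365. 159.] hullcentroid 453.9 353.4 minc 453.8 353.7 R 43.5
long_spacer 0.64 [434. 133. 473. 162.] hullcentroid 423.1 212.6 minc 421.8 212.9 R 19.3
tcp [0.3803 0.355  0.1786] [-1.7994e+02 -8.0000e-02  1.4000e-01] t 6.0
243 58
```

View pics/w4c.png

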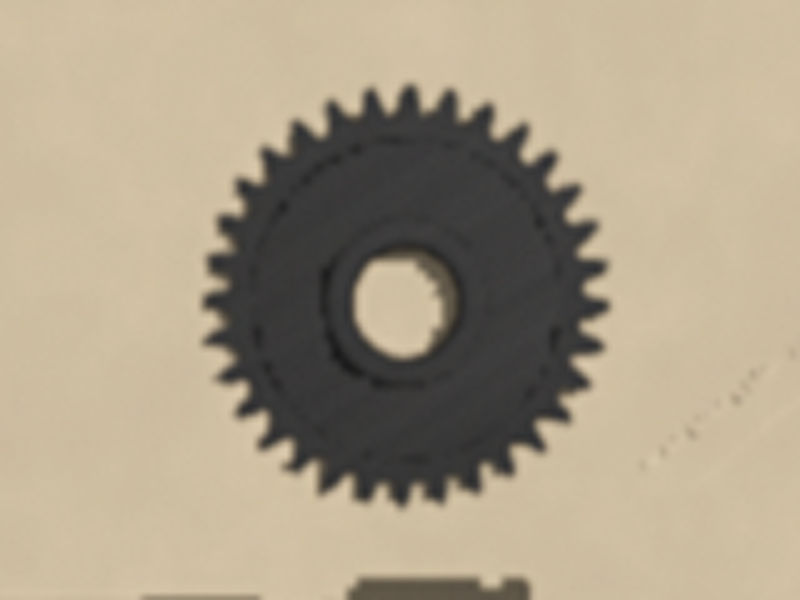

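>>> {"method": "send_rows", "body": {"plan": [[87,25,1.5,30,0,0,0],[87,25,0,30,0,0,0],[87,23.5,0,30,0,0,0],[87,0,0,30,0,0,0],[87,0,0,25,0,0,0],[87,0,0,0,0,0,0],[87,0,0,0,0,0,0],[87,0,0,0,0,0,0]], "grip_force": 40}}

```text
time_s: 6.95
tool_pos: [0.4537, 0.3546, 0.0344]
tool_rot: [-179.9, -0.1, 0.2]
force: [-0.2, -1.2, -0.1]
grip_width: 0.0866
```

Run:
```python
from h import *
o=env.get_obs(); print(o['tool_pos'],o['tool_rot'],o['force'],o['time_s']); snap('wrist','w5')
```

```text
[0.45370254 0.35463999 0.03444202] [-1.79910721e+02 -1.48825019e-01  2.20058001e-01] [-0.17850072 -1.17853656 -0.09785825] 6.95
```

View pics/w5.png

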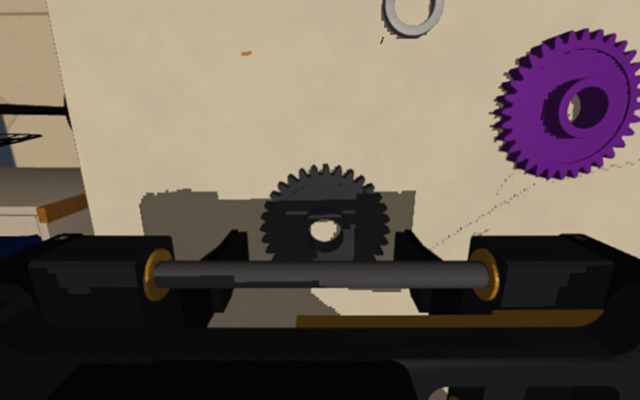

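>>> {"method": "send_rows", "body": {"plan": [[87,0,1,12,0,0,0],[87,0,0,10,0,0,0],[87,0,0,0,0,0,0],[25,0,0,0,0,0,0],[25,0,0,0,0,0,0],[25,0,0,0,0,0,0],[25,0,0,0,0,0,0],[25,0,0,0,0,0,0],[25,0,0,0,0,0,0],[25,0,0,0,0,0,0],[25,0,0,0,0,0,0],[25,0,0,0,0,0,0]], "grip_force": 40}}

```text
time_s: 8.2
tool_pos: [0.4528, 0.352, 0.0105]
tool_rot: [179.9, 0.0, 0.2]
force: [-1.0, -2.5, 2.1]
grip_width: 0.0327
```

>>> {"method": "send_rows", "body": {"plan": [[25,0,0,-20,0,0,0],[25,0,0,-40,0,0,0],[25,0,0,-40,0,0,0],[25,0,0,-40,0,0,0],[25,10,20,-40,0,0,0],[25,20,40,0,0,0,0],[25,20,40,0,0,0,0],[25,20,40,0,0,0,0],[25,20,40,0,0,0,0],[25,20,40,0,0,0,0],[25,15,30,0,0,0,0],[25,10,20,0,0,0,0]]}}

```text
time_s: 9.4
tool_pos: [0.5891, 0.079, 0.1889]
tool_rot: [179.9, 0.1, -0.0]
force: [0.0, 0.6, -5.0]
grip_width: 0.0327
```

>>> {"method": "send_rows", "body": {"plan": [[25,6,9,0,0,0,0],[25,0,0,0,0,0,0],[25,0,0,0,0,0,0]]}}

```text
time_s: 9.7
tool_pos: [0.5938, 0.0763, 0.19]
tool_rot: [-179.9, 0.1, 0.3]
force: [-0.8, 0.2, -4.4]
grip_width: 0.0323
```

Run:
```python
from h import *
for _ in range(8):
    im=env.read_camera('wrist'); o=env.get_obs(); print(np.round(o['tool_pos']*1000 if hasattr(o['tool_pos'],'shape') else np.array(o['tool_pos'])*1000,1),np.round(o['tool_rot'],2),np.round(o['force'],1),o['grip_width'])
cv2.imwrite('pics/w6.png',im[:,:,::-1])
```

```text
[593.7  76.8 190.3] [-1.7992e+02  5.0000e-02  4.1000e-01] [-0.2  0.9 -5.5] 0.03230570386117434
[593.8  76.8 190.5] [-1.7995e+02  3.0000e-02  4.2000e-01] [-1.   0.1 -4.6] 0.032582548649698756
[594.   76.5 190.6] [-1.7997e+02  1.0000e-02  4.1000e-01] [-0.5 -0.7 -4.3] 0.03227829647595928
[594.1  76.1 190.7] [-179.99   -0.      0.38] [-0.2  0.2 -4.4] 0.032547505851543646
[594.3  75.7 190.7] [-1.8e+02 -1.0e-02  3.5e-01] [-0.2 -0.7 -5.3] 0.032027900826811284
[594.4  75.3 190.7] [ 1.7999e+02 -1.0000e-02  3.2000e-01] [-0.2 -0.2 -4.8] 0.03231534348247056
[594.5  75.  190.7] [ 1.7999e+02 -1.0000e-02  2.9000e-01] [ 1.   0.  -4.4] 0.032451459665698214
[594.6  74.7 190.7] [ 1.7999e+02 -1.0000e-02  2.7000e-01] [ 0.5  0.4 -4.3] 0.03245579907928417
```

View pics/w6.png

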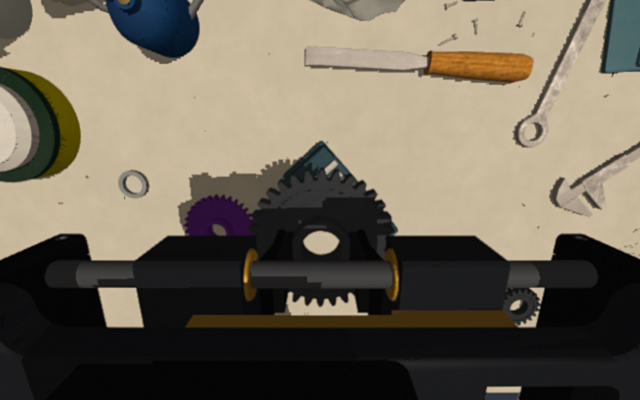

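The gear is held square, with its bore at about px (322,241). The arm settles slowly, so I'll back off 70 mm, let it settle and measure the shaft again with the gear in hand.

>>> {"method": "send_rows", "body": {"plan": [[25,-30,0,0,0,0,0],[25,-40,0,0,0,0,0],[25,0,0,0,0,0,0],[25,0,0,0,0,0,0],[25,0,0,0,0,0,0],[25,0,0,0,0,0,0],[25,0,0,0,0,0,0],[25,0,0,0,0,0,0],[25,0,0,0,0,0,0],[25,0,0,0,0,0,0],[25,0,0,0,0,0,0],[25,0,0,0,0,0,0]]}}

```text
time_s: 11.3
tool_pos: [0.5247, 0.0739, 0.1905]
tool_rot: [180.0, -0.0, 0.2]
force: [0.4, -0.0, -4.4]
grip_width: 0.0326
```

Run:
```python
from h import *
import pickle
cal=env.get_calibration('wrist'); o=env.get_obs(); im=snap('wrist','w7'); o2=env.get_obs()
pickle.dump((cal,o),open('w7.pkl','wb'))
print(o['tool_pos'],o2['tool_pos'],o['tool_rot'])
tp=np.array(o['tool_pos']); print('bore top proj',proj(cal,tp+[0,0,.0085]),'shaft',[proj(cal,(.594,.0728,z)) for z in(.064,.12)])
a=cv2.resize(im[60:180,250:400,::-1],(750,600),interpolation=2); cv2.imwrite('pics/w7a.png',a)
```

```text
[0.52474921 0.07392149 0.19051929] [0.52469377 0.07392906 0.19050867] [ 1.79995164e+02 -1.43748617e-03  2.20739789e-01]
bore top proj (np.float64(322.41885780263226), np.float64(251.94152506499896)) shaft [(np.float64(323.31427319029024), np.float64(122.36006363407044)), (np.float64(323.8665059197401), np.float64(123.26240021716247))]
```

View pics/w7a.png

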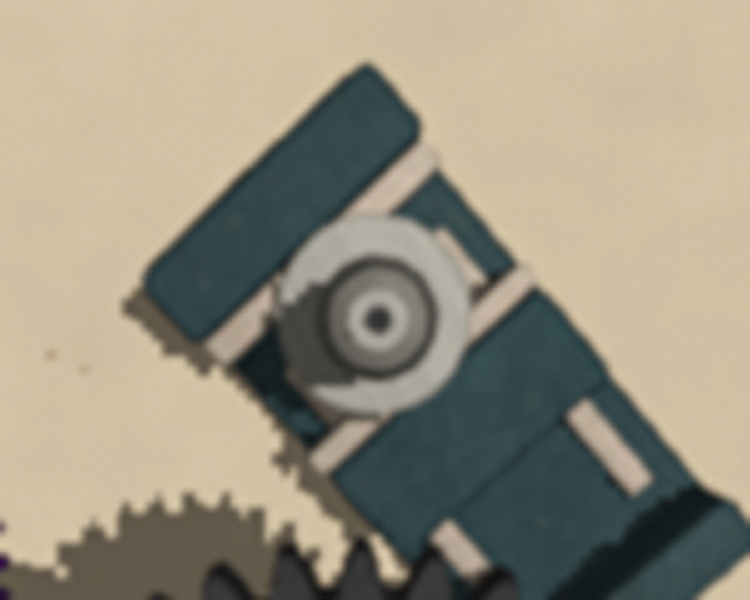

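Run:
```python
from h import *
import pickle
cal,o=pickle.load(open('w7.pkl','rb')); tp=np.array(o['tool_pos'])
print('tip',toz(cal,325.2,123.6,.12)*1000,'collar',toz(cal,324,122.4,.064)*1000)
for dx in(.042,.044,.046): print(dx,[proj(cal,tp+[dx,0,z]) for z in(-.001,-.011)])
im=cv2.imread('pics/w7.png'); a=cv2.resize(im[150:310,220:430],(788,600),interpolation=2); cv2.imwrite('pics/w7b.png',a)
```

```text
tip [593.75478946  71.78375292 120.        ] collar [593.96580051  72.1527583   64.        ]
0.042 [(np.float64(322.7126800761228), np.float64(175.5750460827656)), (np.float64(322.6189998622834), np.float64(172.4270079186318))]
0.044 [(np.float64(322.73134164174024), np.float64(172.03076021182423)), (np.float64(322.63633588347943), np.float64(169.0694866616723))]
0.046 [(np.float64(322.75011963184556), np.float64(168.46344568660666)), (np.float64(322.6537741007914), np.float64(165.69138416951105))]
```

View pics/w7b.png

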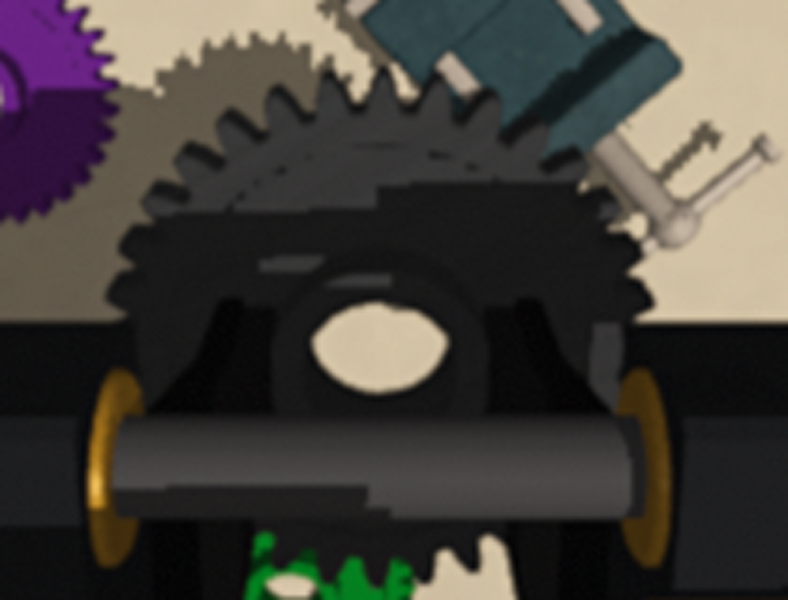

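>>> {"method": "send_rows", "body": {"plan": [[25,30,1.5,0,0,0,0.004],[25,30,1.2,0,0,0,0],[25,8.6,0,10,0,0,0],[25,0,0,10,0,0,0],[25,0,0,10,0,0,0],[25,0,0,10,0,0,0],[25,0,0,0,0,0,0],[25,0,0,0,0,0,0],[25,0,0,0,0,0,0],[25,0,0,0,0,0,0],[25,0,0,0,0,0,0],[25,0,0,0,0,0,0]]}}

```text
time_s: 12.55
tool_pos: [0.5935, 0.0713, 0.1508]
tool_rot: [180.0, -0.0, -0.0]
force: [-0.3, 0.2, -3.6]
grip_width: 0.0323
```

>>> {"method": "send_rows", "body": {"plan": [[25,0,0,10,0,0,0],[25,0,0,10,0,0,0],[25,0,0,10,0,0,0],[25,0,0,10,0,0,0],[25,0,0,10,0,0,0],[25,0,0,10,0,0,0],[25,0,0,0,0,0,0],[25,0,0,0,0,0,0],[25,0,0,0,0,0,0]]}}

```text
time_s: 13.45
tool_pos: [0.5938, 0.0715, 0.0911]
tool_rot: [-180.0, -0.1, -0.0]
force: [-0.8, -0.9, -3.9]
grip_width: 0.0325
```

>>> {"method": "send_rows", "body": {"plan": [[25,0,0,5,0,0,0],[25,0,0,4,0,0,0],[25,0,0,3,0,0,0],[25,0,0,1.5,0,0,0],[25,0,0,0,0,0,0],[25,0,0,0,0,0,0],[25,0,0,0,0,0,0],[25,0,0,0,0,0,0]]}}

```text
time_s: 14.25
tool_pos: [0.5935, 0.0713, 0.0772]
tool_rot: [180.0, -0.0, -0.0]
force: [-0.9, 0.1, -4.5]
grip_width: 0.0323
```

>>> {"method": "send_rows", "body": {"plan": [[25,0,0,1,0,0,0],[25,0,0,1,0,0,0],[25,0,0,1,0,0,0],[25,0,0,0,0,0,0],[25,0,0,0,0,0,0],[25,0,0,0,0,0,0]]}}

```text
time_s: 14.85
tool_pos: [0.5934, 0.0713, 0.0745]
tool_rot: [180.0, -0.0, -0.0]
force: [-2.9, -1.2, 2.9]
grip_width: 0.0325
```

The gear is seated at shoulder height with a light contact force. I'll release it and go look at the spacer.

>>> {"method": "send_rows", "body": {"plan": [[87,0,0,0,0,0,0],[87,0,0,0,0,0,0],[87,0,0,0,0,0,0],[87,0,0,0,0,0,0],[87,0,0,-15,0,0,0],[87,0,0,-30,0,0,0],[87,0,0,-35,0,0,0],[87,0,0,-35,0,0,0],[87,-30,-20,0,0,0,0],[87,-35,-24,0,0,0,0],[87,-35,-24,0,0,0,0],[87,-35,-24,0,0,0,0]]}}

```text
time_s: 16.05
tool_pos: [0.457, 0.1643, 0.1896]
tool_rot: [180.0, -0.0, -0.0]
force: [0.4, 0.6, 0.8]
grip_width: 0.0866
```

>>> {"method": "send_rows", "body": {"plan": [[87,-35,-24,0,0,0,0],[87,-30,-20,20,0,0,0],[87,0,-4,20,0,0,0],[87,0,0,10,0,0,0],[87,0,0,0,0,0,0],[87,0,0,0,0,0,0],[87,0,0,0,0,0,0],[87,0,0,0,0,0,0],[87,0,0,0,0,0,0]]}}

```text
time_s: 16.95
tool_pos: [0.3938, 0.2113, 0.1394]
tool_rot: [-180.0, -0.0, -0.0]
force: [0.8, 0.3, 0.8]
grip_width: 0.0868
```

```bash
cat >> h.py <<'E'
def look2(names,zs,pic):
    """settled look: cal and pose read just before the picture; ellipse fitted to the hull of each region"""
    cal=env.get_calibration('wrist'); o=env.get_obs(); im=snap('wrist',pic)
    print('tcp',np.round(np.array(o['tool_pos'])*1000,1),np.round(o['tool_rot'],2),'t',o['time_s'],'F',np.round(o['force'],1))
    for n,z in zip(names,zs):
        for r in env.regions_of('wrist',n):
            c=max(cv2.findContours(r['region'].astype(np.uint8),cv2.RETR_EXTERNAL,cv2.CHAIN_APPROX_NONE)[0],key=len)
            if len(c)<20: continue
            P=np.array([toz(cal,u,v,z)[:2] for u,v in c[:,0].astype(float)])*1000
            h=cv2.convexHull(P.astype(np.float32)); M=cv2.moments(h); (x,y),R=cv2.minEnclosingCircle(h)
            print(n,round(r['confidence'],2),np.round(r['rect']),'cen',round(M['m10']/M['m00'],1),round(M['m01']/M['m00'],1),'box',np.round((P.min(0)+P.max(0))/2,1),np.round(np.ptp(P,axis=0),1))
    return im,cal
E
python3 - <<'E'
from h import *
im,cal=look2(['long_spacer','short_spacer'],[.014,.007],'w8')
u,v=map(int,proj(cal,(.424,.211,.01))); y0,x0=max(v-60,0),u-75; print(x0,y0)
cv2.imwrite('pics/w8c.png',cv2.resize(im[y0:y0+120,x0:x0+150,::-1],(750,600),interpolation=2))
E
```

```text
tcp [393.8 211.3 139.4] [-1.7998e+02 -3.0000e-02 -5.0000e-02] t 16.95 F [0.8 0.3 0.8]
long_spacer 0.61 [306. 148. 341. 182.] cen 423.5 209.9 box [423.6 209.7] [33.3 32.3]
247 103
```

View pics/w8c.png

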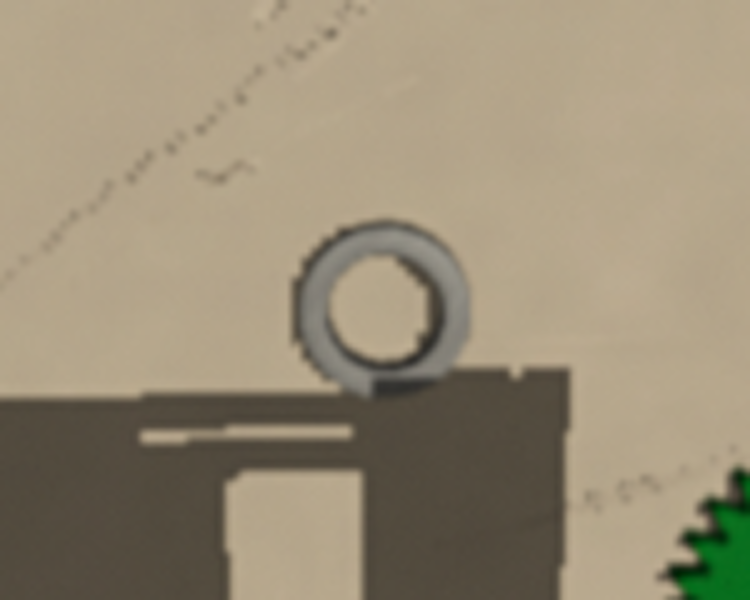

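The ring is at crop (384,308). It measures 33 mm wide when projected at z = 14 mm, so it's the tall spacer.

>>> {"method": "send_rows", "body": {"plan": [[87,15,2,25,0,0,0],[87,14.7,0,30,0,0,0],[87,0,0,30,0,0,0],[87,0,0,25,0,0,0],[87,0,0,15,0,0,0],[87,0,0,8,0,0,0],[87,0,0,0,0,0,0],[87,0,0,0,0,0,0],[87,0,0,0,0,0,0],[87,0,0,0,0,0,0],[87,0,0,0,0,0,0]]}}

```text
time_s: 18.2
tool_pos: [0.4236, 0.2094, 0.0066]
tool_rot: [180.0, -0.1, -0.0]
force: [0.0, -0.3, 0.5]
grip_width: 0.0871
```

>>> {"method": "send_rows", "body": {"plan": [[25,0,0,2.5,0,0,0],[25,0,0,0,0,0,0],[25,0,0,0,0,0,0],[25,0,0,0,0,0,0],[25,0,0,0,0,0,0],[25,0,0,0,0,0,0],[25,0,0,0,0,0,0],[25,0,0,0,0,0,0],[25,0,0,0,0,0,0],[25,0,0,0,0,0,0]]}}

```text
time_s: 19.2
tool_pos: [0.423, 0.2093, 0.0035]
tool_rot: [180.0, 0.0, -0.0]
force: [-0.4, 0.4, 0.7]
grip_width: 0.0322
```

>>> {"method": "send_rows", "body": {"plan": [[25,0,0,-20,0,0,0],[25,0,0,-45,0,0,0],[25,0,0,-45,0,0,0],[25,10,8,-45,0,0,0],[25,32,26,-10,0,0,0],[25,32,26,0,0,0,0],[25,32,26,0,0,0,0],[25,32,26,0,0,0,0],[25,32.6,26,0,0,0,0],[25,0,0,0,0,0,0],[25,0,0,0,0,0,0],[25,0,0,0,0,0,0]]}}

```text
time_s: 20.4
tool_pos: [0.5927, 0.0727, 0.1683]
tool_rot: [-180.0, 0.1, 0.1]
force: [0.1, 0.1, -0.7]
grip_width: 0.0321
```

>>> {"method": "send_rows", "body": {"plan": [[25,0,0,0,0,0,0],[25,0,0,0,0,0,0],[25,0,0,0,0,0,0],[25,0,0,0,0,0,0],[25,0,0,0,0,0,0],[25,0,0,0,0,0,0]]}}

```text
time_s: 21.0
tool_pos: [0.5936, 0.0713, 0.1686]
tool_rot: [180.0, -0.0, -0.0]
force: [0.1, 0.1, -0.2]
grip_width: 0.0319
```

Run:
```python
from h import *
cal=env.get_calibration('wrist'); o=env.get_obs(); im=snap('wrist','w9'); tp=np.array(o['tool_pos']); print(tp,o['tool_rot'],o['force'])
print('bore top proj',proj(cal,tp+[0,0,.0105]),'front',proj(cal,tp+[.017,0,.0105]))
cv2.imwrite('pics/w9c.png',cv2.resize(im[150:310,220:430,::-1],(788,600),interpolation=2))
```

```text
[0.59362211 0.0713052  0.16856654] [ 1.79989874e+02 -4.73322927e-03 -1.23634782e-02] [ 0.10098623  0.09943976 -0.15140477]
bore top proj (np.float64(322.4148419270994), np.float64(253.5189232755966)) front (np.float64(322.44310779921096), np.float64(224.8992076300681))
```

View pics/w9c.png

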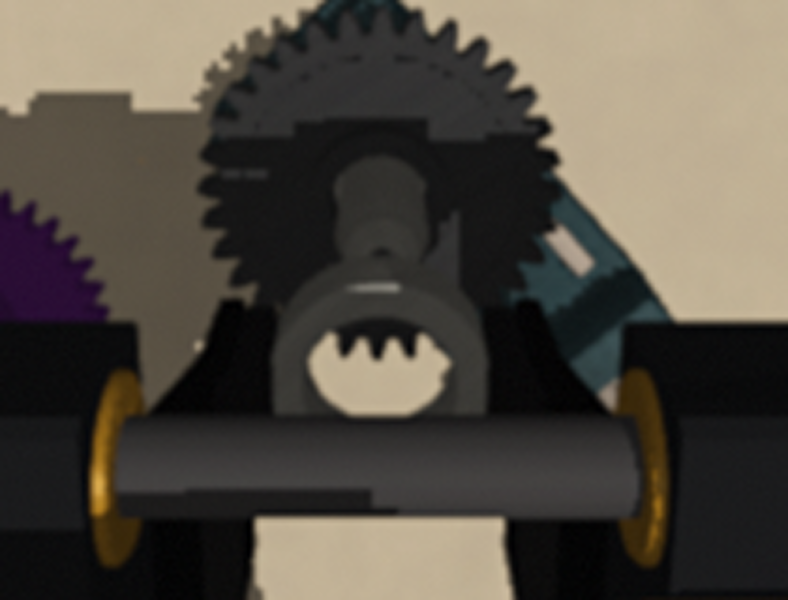

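The large gear sits level on the shaft. The spacer ring centre (crop column 380) lines up with the shaft (381), so I'll lower it.

>>> {"method": "send_rows", "body": {"plan": [[25,0,0,12,0,0,0],[25,0,0,12,0,0,0],[25,0,0,12,0,0,0],[25,0,0,10,0,0,0],[25,0,0,10,0,0,0],[25,0,0,10,0,0,0],[25,0,0,6,0,0,0],[25,0,0,0,0,0,0],[25,0,0,0,0,0,0],[25,0,0,0,0,0,0]]}}

```text
time_s: 22.05
tool_pos: [0.5941, 0.0714, 0.0971]
tool_rot: [180.0, -0.1, -0.0]
force: [-0.6, -0.0, -0.0]
grip_width: 0.0321
```

>>> {"method": "send_rows", "body": {"plan": [[25,0,0,4,0,0,0],[25,0,0,3,0,0,0],[25,0,0,1,0,0,0],[25,0,0,1,0,0,0],[25,0,0,0,0,0,0],[25,0,0,0,0,0,0],[25,0,0,0,0,0,0]]}}

```text
time_s: 22.75
tool_pos: [0.5937, 0.0713, 0.0876]
tool_rot: [180.0, -0.0, -0.0]
force: [-0.6, -0.8, 0.1]
grip_width: 0.032
```

>>> {"method": "send_rows", "body": {"plan": [[25,0,0,0.8,0,0,0],[25,0,0,0.7,0,0,0],[25,0,0,0,0,0,0],[25,0,0,0,0,0,0],[25,0,0,0,0,0,0]]}}

```text
time_s: 23.25
tool_pos: [0.5938, 0.0714, 0.0875]
tool_rot: [180.0, -0.0, -0.0]
force: [-3.6, -1.2, 9.1]
grip_width: 0.0319
```

>>> {"method": "send_rows", "body": {"plan": [[87,0,0,0,0,0,0],[87,0,0,0,0,0,0],[87,0,0,0,0,0,0],[87,0,0,0,0,0,0],[87,0,0,-20,0,0,0],[87,0,0,-40,0,0,0],[87,0,0,-40,0,0,0],[87,-27,35,0,0,0,0],[87,-27,35,0,0,0,0],[87,-27,35,0,0,0,0],[87,-27,35,0,0,0,0],[87,-27,35,0,0,0,0]]}}

```text
time_s: 24.45
tool_pos: [0.4573, -0.1049, 0.186]
tool_rot: [180.0, -0.0, -0.0]
force: [0.6, -0.2, -0.9]
grip_width: 0.0868
```

>>> {"method": "send_rows", "body": {"plan": [[87,-27,35,0,0,0,0],[87,-27,35,20,0,0,0],[87,-11,17,20,0,0,0],[87,0,0,10,0,0,0],[87,0,0,0,0,0,0],[87,0,0,0,0,0,0],[87,0,0,0,0,0,0],[87,0,0,0,0,0,0],[87,0,0,0,0,0,0],[87,0,0,0,0,0,0]]}}

```text
time_s: 25.45
tool_pos: [0.3939, -0.1905, 0.1363]
tool_rot: [180.0, -0.0, 0.0]
force: [0.3, 0.4, 0.1]
grip_width: 0.0872
```

Run:
```python
from h import *
im,cal=look2(['small_gear'],[.012],'w10')
# dark blob check
g=cv2.cvtColor(im,cv2.COLOR_RGB2GRAY); u,v=map(int,proj(cal,(.4268,-.1916,.006))); print(u,v)
```

```text
tcp [ 393.9 -190.5  136.3] [ 1.7998e+02 -2.0000e-02  3.0000e-02] t 25.45 F [0.3 0.4 0.1]
small_gear 0.94 [292. 137. 351. 190.] cen 425.8 -190.6 box [ 425.4 -190.3] [54.4 55.3]
322 160
```

>>> {"method": "send_rows", "body": {"plan": [[87,16,0.6,25,0,0,0],[87,15.7,0,30,0,0,0],[87,0,0,30,0,0,0],[87,0,0,25,0,0,0],[87,0,0,12,0,0,0],[87,0,0,8,0,0,0],[87,0,0,0,0,0,0],[87,0,0,0,0,0,0],[87,0,0,0,0,0,0],[87,0,0,0,0,0,0],[87,0,0,0,0,0,0]]}}

```text
time_s: 26.65
tool_pos: [0.4256, -0.1916, 0.0066]
tool_rot: [179.9, -0.1, -0.0]
force: [0.1, 0.3, 0.3]
grip_width: 0.087
```

>>> {"method": "send_rows", "body": {"plan": [[45,0,0,2.5,0,0,0],[45,0,0,0,0,0,0],[45,0,0,0,0,0,0],[45,0,0,0,0,0,0],[45,0,0,0,0,0,0],[45,0,0,0,0,0,0],[45,0,0,0,0,0,0],[45,0,0,0,0,0,0]]}}

```text
time_s: 27.45
tool_pos: [0.4253, -0.1913, 0.0035]
tool_rot: [180.0, -0.0, -0.0]
force: [-0.1, -0.0, -0.9]
grip_width: 0.0549
```

>>> {"method": "send_rows", "body": {"plan": [[45,0,0,-20,0,0,0],[45,0,0,-45,0,0,0],[45,0,0,-45,0,0,0],[45,20,-32,-45,0,0,0],[45,25,-38.6,-21,0,0,0],[45,25,-40,0,0,0,0],[45,25,-40,0,0,0,0],[45,25,-40,0,0,0,0],[45,25,-40,0,0,0,0],[45,23.5,-32,0,0,0,0],[45,0,0,0,0,0,0],[45,0,0,0,0,0,0]]}}

```text
time_s: 28.65
tool_pos: [0.5901, 0.0674, 0.1718]
tool_rot: [-180.0, 0.1, 0.1]
force: [-0.1, -1.0, -1.6]
grip_width: 0.0552
```

>>> {"method": "send_rows", "body": {"plan": [[45,0,0,0,0,0,0],[45,0,0,0,0,0,0],[45,0,0,0,0,0,0],[45,0,0,0,0,0,0],[45,0,0,0,0,0,0],[45,0,0,0,0,0,0],[45,0,0,0,0,0,0]]}}

```text
time_s: 29.35
tool_pos: [0.5906, 0.0661, 0.1727]
tool_rot: [180.0, -0.0, -0.0]
force: [-0.5, -0.2, -2.1]
grip_width: 0.055
```

Run:
```python
from h import *
cal=env.get_calibration('wrist'); o=env.get_obs(); im=snap('wrist','w11'); tp=np.array(o['tool_pos']); print(tp,o['tool_rot'],o['force'],o['grip_width'])
print('top face centre',proj(cal,tp+[0,0,.0085]),'front u/l',proj(cal,tp+[.0285,0,.0085]),proj(cal,tp+[.0285,0,-.0035]),'bore front',proj(cal,tp+[.0115,0,.0085]))
cv2.imwrite('pics/w11c.png',cv2.resize(im[150:310,220:430,::-1],(788,600),interpolation=2))
```

```text
[0.59056267 0.06608719 0.17265153] [ 1.79991356e+02 -3.78038194e-03 -1.37658240e-02] [-0.49692357 -0.16130711 -2.07503824] 0.05497115967738307
top face centre (np.float64(322.38789422686585), np.float64(251.97443060849875)) front u/l (np.float64(322.4306355824619), np.float64(203.56570177114648)) (np.float64(322.3334303438703), np.float64(197.8164853349758)) bore front (np.float64(322.4047534232629), np.float64(232.99035198470463))
```

View pics/w11c.png

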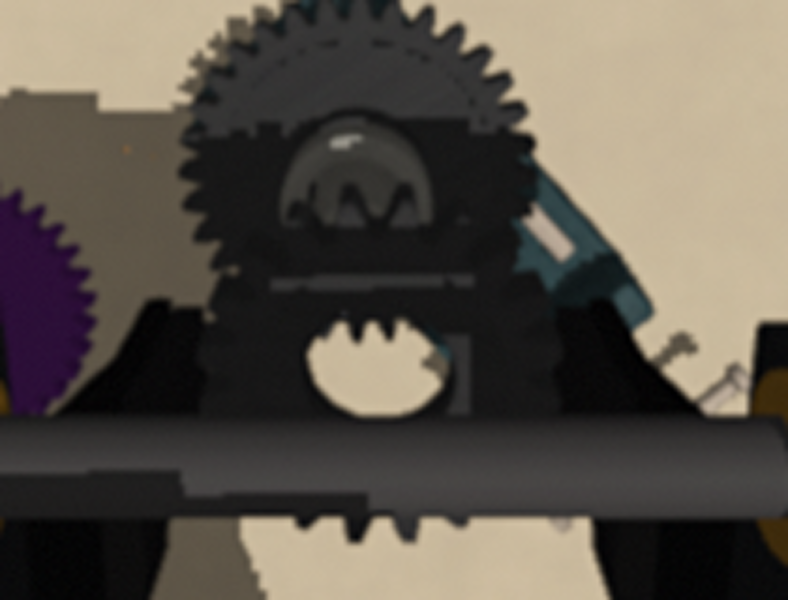

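A speed-limited row fell short, so the tool is at (590.6, 66.1). The gear itself is centred in the jaws (bore at crop column 378). I'll correct the position and lower it.

>>> {"method": "send_rows", "body": {"plan": [[45,3.6,-5.1,0,0,0,0],[45,0,0,10,0,0,0],[45,0,0,10,0,0,0],[45,0,0,10,0,0,0],[45,0,0,0,0,0,0],[45,0,0,0,0,0,0],[45,0,0,0,0,0,0],[45,0,0,0,0,0,0],[45,0,0,0,0,0,0],[45,0,0,0,0,0,0]]}}

```text
time_s: 30.4
tool_pos: [0.5943, 0.0712, 0.1429]
tool_rot: [180.0, -0.0, -0.0]
force: [-1.2, -0.8, -0.8]
grip_width: 0.0547
```

>>> {"method": "send_rows", "body": {"plan": [[45,0,0,8,0,0,0],[45,0,0,8,0,0,0],[45,0,0,8,0,0,0],[45,0,0,6,0,0,0],[45,0,0,5,0,0,0],[45,0,0,0,0,0,0],[45,0,0,0,0,0,0],[45,0,0,0,0,0,0]]}}

```text
time_s: 31.2
tool_pos: [0.5945, 0.0714, 0.108]
tool_rot: [180.0, -0.0, -0.0]
force: [0.6, -0.3, -1.9]
grip_width: 0.0552
```

>>> {"method": "send_rows", "body": {"plan": [[45,0,0,3,0,0,0],[45,0,0,2,0,0,0],[45,0,0,1,0,0,0],[45,0,0,1,0,0,0],[45,0,0,0,0,0,0],[45,0,0,0,0,0,0],[45,0,0,0,0,0,0],[45,0,0,0,0,0,0]]}}

```text
time_s: 32.0
tool_pos: [0.5942, 0.0712, 0.1015]
tool_rot: [180.0, 0.0, -0.0]
force: [-1.7, -0.9, 6.5]
grip_width: 0.0552
```

>>> {"method": "send_rows", "body": {"plan": [[87,0,0,0,0,0,0],[87,0,0,0,0,0,0],[87,0,0,0,0,0,0],[87,0,0,-20,0,0,0],[87,0,0,-35,0,0,0],[87,0,0,-35,0,0,0],[87,-17,37,0,0,0,0],[87,-17,37,0,0,0,0],[87,-17,37,0,0,0,0],[87,-17,37,0,0,0,0],[87,-17,37,0,0,0,0],[87,-17,37,0,0,0,0]]}}

```text
time_s: 33.2
tool_pos: [0.4913, -0.1522, 0.1907]
tool_rot: [180.0, -0.0, -0.0]
force: [0.4, 0.5, -0.5]
grip_width: 0.0869
```

>>> {"method": "send_rows", "body": {"plan": [[87,-17,37,0,0,0,0],[87,-17,37,0,0,0,0],[87,-17,37,0,0,0,0],[87,-17,37,10,0,0,0],[87,-17,37,20,0,0,0],[87,-17,37,20,0,0,0],[87,0,0,0,0,0,0],[87,0,0,0,0,0,0],[87,0,0,0,0,0,0],[87,0,0,0,0,0,0],[87,0,0,0,0,0,0],[87,0,0,0,0,0,0]]}}

```text
time_s: 34.4
tool_pos: [0.3907, -0.3722, 0.1411]
tool_rot: [180.0, -0.0, 0.1]
force: [-0.4, -0.4, 0.4]
grip_width: 0.0869
```

Run:
```python
from h import *
im,cal=look2(['bearing'],[.012],'w12')
u,v=map(int,proj(cal,(.455,-.3735,.012))); y0,x0=max(v-60,0),u-75; print(x0,y0)
cv2.imwrite('pics/w12c.png',cv2.resize(im[y0:y0+120,x0:x0+150,::-1],(750,600),interpolation=2))
```

```text
tcp [ 390.7 -372.2  141.1] [ 1.7995e+02 -2.0000e-02  7.0000e-02] t 34.4 F [-0.4 -0.4  0.4]
bearing 0.82 [299. 103. 348. 151.] cen 454.6 -375.1 box [ 454.3 -375.2] [46.5 46. ]
248 67
```

View pics/w12c.png

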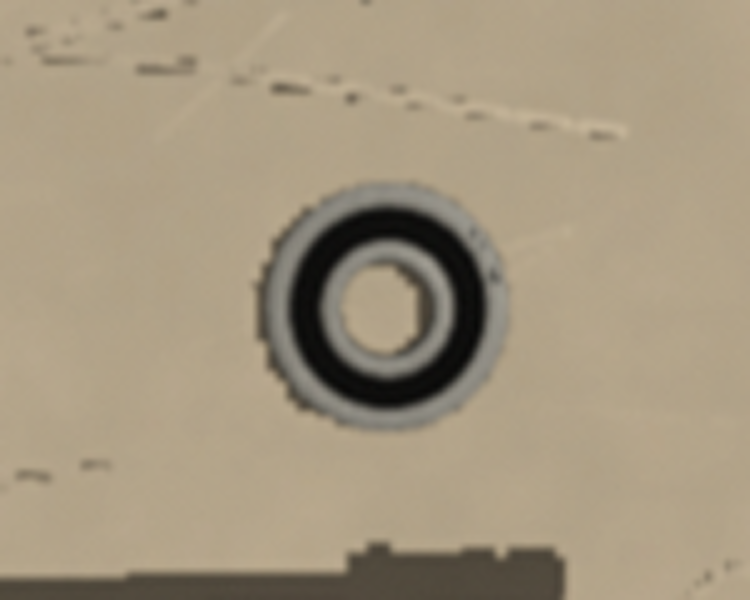

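The bearing's seal ring is centred at crop (389,306). I'll pick it up.

>>> {"method": "send_rows", "body": {"plan": [[87,25,2.6,20,0,0,0],[87,25,2,30,0,0,0],[87,12.9,0,30,0,0,0],[87,0,0,30,0,0,0],[87,0,0,16,0,0,0],[87,0,0,8,0,0,0],[87,0,0,0,0,0,0],[87,0,0,0,0,0,0],[87,0,0,0,0,0,0],[87,0,0,0,0,0,0],[87,0,0,0,0,0,0]]}}

```text
time_s: 35.6
tool_pos: [0.4533, -0.3778, 0.0075]
tool_rot: [179.9, -0.0, -0.0]
force: [-0.3, -0.5, -0.6]
grip_width: 0.0871
```

>>> {"method": "send_rows", "body": {"plan": [[38,0,0,3,0,0,0],[38,0,0,0,0,0,0],[38,0,0,0,0,0,0],[38,0,0,0,0,0,0],[38,0,0,0,0,0,0],[38,0,0,0,0,0,0],[38,0,0,0,0,0,0],[38,0,0,0,0,0,0],[38,0,0,0,0,0,0]]}}

```text
time_s: 36.5
tool_pos: [0.453, -0.3773, 0.0036]
tool_rot: [180.0, 0.0, -0.0]
force: [-0.1, 0.6, 0.2]
grip_width: 0.0458
```

>>> {"method": "send_rows", "body": {"plan": [[38,0,0,-20,0,0,0],[38,0,0,-40,0,0,0],[38,0,0,-40,0,0,0],[38,0,0,-40,0,0,0],[38,0,-10,-35,0,0,0],[38,12,-35,-12,0,0,0],[38,12,-36,0,0,0,0],[38,12,-36,0,0,0,0],[38,12,-36,0,0,0,0],[38,12,-36,0,0,0,0],[38,12,-36,0,0,0,0],[38,12,-36,0,0,0,0]]}}

```text
time_s: 37.7
tool_pos: [0.5371, -0.115, 0.1906]
tool_rot: [180.0, 0.0, -0.0]
force: [0.9, -1.1, -0.3]
grip_width: 0.0454
```

>>> {"method": "send_rows", "body": {"plan": [[38,12,-36,0,0,0,0],[38,12,-36,0,0,0,0],[38,12,-36,0,0,0,0],[38,12,-36,0,0,0,0],[38,12,-36,0,0,0,0],[38,8.7,-7.6,0,0,0,0],[38,0,0,0,0,0,0],[38,0,0,0,0,0,0],[38,0,0,0,0,0,0],[38,0,0,0,0,0,0],[38,0,0,0,0,0,0],[38,0,0,0,0,0,0]]}}

```text
time_s: 38.9
tool_pos: [0.6057, 0.0705, 0.1907]
tool_rot: [180.0, -0.0, -0.1]
force: [-0.5, -0.3, -0.9]
grip_width: 0.0457
```

>>> {"method": "send_rows", "body": {"plan": [[38,0,0,0,0,0,0],[38,0,0,0,0,0,0],[38,0,0,0,0,0,0],[38,0,0,0,0,0,0],[38,0,0,0,0,0,0],[38,0,0,0,0,0,0]]}}

```text
time_s: 39.5
tool_pos: [0.6058, 0.0713, 0.1906]
tool_rot: [180.0, 0.0, -0.0]
force: [0.6, 0.0, -1.0]
grip_width: 0.0455
```

Run:
```python
from h import *
cal=env.get_calibration('wrist'); o=env.get_obs(); im=snap('wrist','w13'); tp=np.array(o['tool_pos']); print(tp,o['tool_rot'],o['force'],o['grip_width'])
print('top face centre',proj(cal,tp+[0,0,.0085]),'front u/l',proj(cal,tp+[.0235,0,.0085]),proj(cal,tp+[.0235,0,-.0035]),'bore front',proj(cal,tp+[.009,0,.0085]))
cv2.imwrite('pics/w13c.png',cv2.resize(im[150:310,220:430,::-1],(788,600),interpolation=2))
```

```text
[0.60577164 0.07130707 0.19056051] [ 1.79999002e+02  4.48565227e-03 -6.33107723e-03] [ 0.61904373  0.03204869 -0.98633423] 0.045469379839933925
top face centre (np.float64(322.3755253513326), np.float64(251.9627881171192)) front u/l (np.float64(322.41748567325766), np.float64(212.38826663622822)) (np.float64(322.3237363551609), np.float64(206.08999260543783)) bore front (np.float64(322.39127473411054), np.float64(237.1692256424215))
```

View pics/w13c.png

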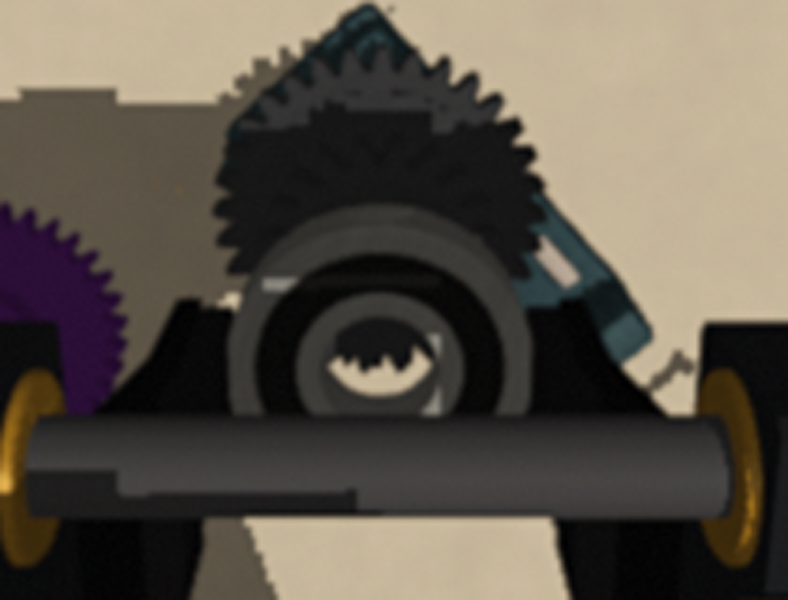

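I overshot x by 12 mm through a miscounted row. The bearing is centred in the jaws (column 380), so I'll correct and lower it.

>>> {"method": "send_rows", "body": {"plan": [[38,-12.4,0,0,0,0,0],[38,0,0,20,0,0,0],[38,0,0,20,0,0,0],[38,0,0,10,0,0,0],[38,0,0,0,0,0,0],[38,0,0,0,0,0,0],[38,0,0,0,0,0,0],[38,0,0,0,0,0,0],[38,0,0,0,0,0,0],[38,0,0,0,0,0,0]]}}

```text
time_s: 40.55
tool_pos: [0.5936, 0.0712, 0.141]
tool_rot: [180.0, -0.0, -0.0]
force: [0.2, -0.2, -1.0]
grip_width: 0.0452
```

>>> {"method": "send_rows", "body": {"plan": [[38,0,0,6,0,0,0],[38,0,0,5,0,0,0],[38,0,0,5,0,0,0],[38,0,0,4,0,0,0],[38,0,0,0,0,0,0],[38,0,0,0,0,0,0],[38,0,0,0,0,0,0]]}}

```text
time_s: 41.25
tool_pos: [0.5936, 0.0713, 0.1208]
tool_rot: [-180.0, -0.0, -0.0]
force: [0.0, -0.4, -1.1]
grip_width: 0.0453
```

>>> {"method": "send_rows", "body": {"plan": [[38,0,0,2,0,0,0],[38,0,0,2,0,0,0],[38,0,0,2,0,0,0],[38,0,0,1.5,0,0,0],[38,0,0,0,0,0,0],[38,0,0,0,0,0,0],[38,0,0,0,0,0,0]]}}

```text
time_s: 41.95
tool_pos: [0.5935, 0.0712, 0.1136]
tool_rot: [180.0, -0.0, -0.0]
force: [-1.9, -0.5, 4.9]
grip_width: 0.0455
```

>>> {"method": "send_rows", "body": {"plan": [[87,0,0,0,0,0,0],[87,0,0,0,0,0,0],[87,0,0,0,0,0,0],[87,0,0,0,0,0,0],[87,0,0,-20,0,0,0],[87,0,0,-40,0,0,0],[87,0,0,-40,0,0,0],[87,-30,0,0,0,0,0],[87,-30,0,0,0,0,0],[87,-30,0,0,0,0,0],[87,-30,0,0,0,0,0],[87,0,0,0,0,0,0]]}}

```text
time_s: 43.15
tool_pos: [0.4705, 0.0713, 0.213]
tool_rot: [179.7, 0.0, 0.0]
force: [0.7, 0.0, 0.4]
grip_width: 0.0872
```

>>> {"method": "send_rows", "body": {"plan": [[87,-10,40,0,0,0,0],[87,0,40,0,0,0,0],[87,0,40,0,0,0,0],[87,0,40,0,0,0,0],[87,0,40,0,0,0,0],[87,0,0,0,0,0,0],[87,0,0,0,0,0,0],[87,0,0,0,0,0,0],[87,0,0,0,0,0,0],[87,0,0,0,0,0,0]]}}

```text
time_s: 44.15
tool_pos: [0.4637, -0.1276, 0.2132]
tool_rot: [180.0, -0.0, 0.1]
force: [-0.3, 0.4, 0.5]
grip_width: 0.087
```

Run:
```python
from h import *
s=snap('scene','f_s'); w=snap('wrist','f_w'); cw=env.get_calibration('wrist'); cs=env.get_calibration('scene')
for c,cal in(('scene',cs),('wrist',cw)):
    print(c,'expected bearing top',proj(cal,(.594,.0715,.122)))
    for r in env.regions_of(c,'bearing')+env.regions_of(c,'shaft'): print(round(r['confidence'],2),r['rect'])
u,v=map(int,proj(cw,(.594,.0715,.1))); u=min(max(u,60),580);v=max(v,60)
a=cv2.resize(s[160:260,243:343,::-1],(400,400),interpolation=2); b=cv2.resize(w[v-60:v+60,u-60:u+60,::-1],(400,400),interpolation=2)
cv2.imwrite('pics/final.png',np.hstack([a,b])); o=env.get_obs(); print(o['tool_pos'],o['force'],o['time_s'])
```

```text
scene expected bearing top (np.float64(291.38701375831295), np.float64(189.6936850889604))
0.47 [278.2, 182.7, 300.2, 201.9]
0.27 [375.6, 146.8, 392.0, 183.4]
wrist expected bearing top (np.float64(66.27542880825578), np.float64(42.191126613454884))
0.81 [34.7, 8.0, 104.6, 72.4]
0.39 [390.9, 0.0, 524.2, 103.4]
0.73 [63.4, 31.1, 76.1, 55.5]
[ 0.46337129 -0.12858868  0.21316998] [0.30214809 0.54477375 0.13094008] 44.45
```

View pics/final.png

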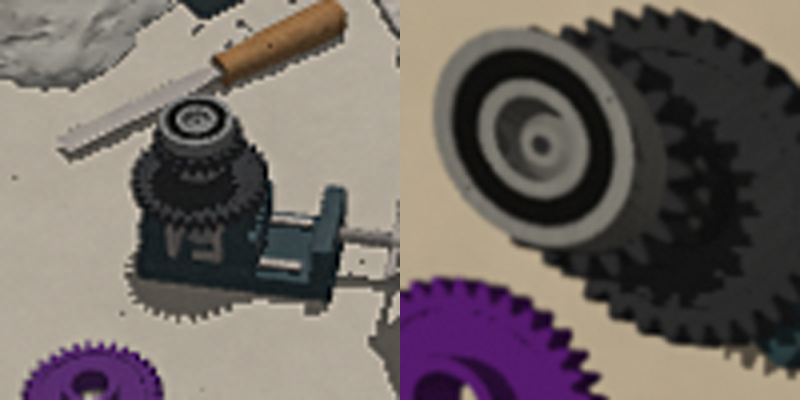

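The stack is complete and level. The bearing is on top with the shaft tip in its bore (left crop 199,120; right crop 540,143).

```bash
python3 -c "
from cell import env
env.sign_off()"
```

```text
the job is handed in; nothing more can be done
```

The layshaft is built up in the order asked: large gear with its boss up, long spacer, small gear, then the ball bearing. I handed it in at about 44.5 s of the 104 s allowed.

- **Seating:** each part came to rest on a light contact of about 5 to 10 N. Fingertip heights at contact were 74.5, 87.5, 101.5 and 113.6 mm. Allowing for where each part was gripped, those match undersides at 0, 20, 34 and 46 mm above the shoulder.
- **Final pictures:** the stack is level, with the shaft tip in the bearing bore. The arm was about 0.24 m away and touching nothing.
- **Left alone:** I did not grip or go near the short spacer, caliper, oil can or the green and purple gears. The last pictures did not check the short spacer, caliper or oil can again.
- **Slips:** twice the arm arrived off target above the shaft, once from a speed-limited move and once from a row I miscounted. I saw and corrected both before lowering the part. Nothing else failed or disagreed.

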